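# Hang the rinsed tumblers on the office draining rack

### The arm

A 6-joint arm with a two-finger parallel gripper is mounted at the origin on the work surface. World frame = base frame: x ahead of the robot, y to its left, z up, the work surface at z = 0. Lengths are in mm, angles in rad, forces in N, time in s.
With the tool pointing down it reaches from about 275 to 1000 mm from the base axis. Payload 8.4 kg.
Tool frame: the origin (TCP) lies between the finger pads; the fingertips stand r.finger_overhang ahead of it and the grasp point (between the pads) is the TCP (r.finger_overhang is the distance from the TCP to the fingertips, in mm); z points along the fingers, y is the line along which they close (so a half turn about z gives the same grasp; the last joint's range is limited). The gripper opens to 85 mm and grips with 20 to 120 N. Pads are 22 mm wide; open, the fingers measure 114 mm over their backs; the gripper's body (76 mm by 85 mm) begins 54 mm behind the grasp point. The pads swing forward as they close: fully open they stand 13 mm farther back than shut.
Start: joints at [-1.202, 0.353, 1.633, -0, 1.155, -0.002], TCP at [226.474, -582.527, 250.281] pointing down, gripper open.
Joint ranges: [-2.63, 2.63], [-0.92, 2.1], [0.06, 2.66], [-1.3, 4.44], [0, 2.69], [-3.02, 3.02]. Speed limits (rad/s): [2.22, 2.22, 2.79, 3.14, 3.14, 3.14].

### API

Orientations are given as [roll, pitch, yaw] about the fixed x, y, z axes, in that order (R = Rz(yaw) Ry(pitch) Rx(roll)).
In Python, from rig import r, cams, sign_off gives the robot as it stands.
- The arm moves only by the shell command python3 -m crank 'ROWS' [FORCE]. ROWS is JSON, a list of rows, each a list of 7 numbers: the shift along the tool's x, y, z in m, then the turn, a rotation vector about the tool's x, y, z in rad, then the closure, from 0 (fully open) to 1 (shut). In form: [[dx, dy, dz, ax, ay, az, gripper], ...]. A call has 1 to 5 rows; each row is the pose to reach, as a shift and turn from the pose commanded when the call began, along the tool's axes at that moment; what a row does not reach only later rows make up. A row lasts 1/10 s, in which the tool goes at most 50 mm and 8.59 degrees, less where a joint would pass 70% of its speed; a pose out of reach is approached as far as the arm can. A call with a gripper value outside its range is refused whole. The fingers move at their own pace and stop on an object; FORCE is the grip in N (left out, the last holds). Time passes only in rows, so rows that repeat a pose let the fingers close. It gives the time, the measured TCP pose, the force, the opening and the grip force at its end, in the units of the state.
- r.sense(): the state, without advancing time (a new reading comes with each control period).
- cams.grab_frame(name): name is "scene" or "top" or "wrist"; returns a dict with "image" (420x560x3 uint8, red, green, blue), "fx", "fy", "cx", "cy" (pixels), "D" ([k1, k2, p1, p2, k3] as OpenCV has them; the pictures are not rectified), "position" and "orientation" of the camera in the world. Camera axes: x right, y down, z forward; pixel columns grow to the right and rows downward; lengths in mm; the calibration is good to about 2 mm. A picture is of the moment at which its call begins. There is no depth.
- sign_off(): hands the job in; it is judged then, once.
The state is a dict: "clock": time; "qpos": joint angles; "qvel": joint speeds; "joint_efforts": joint torques, N m; "eef_pos": TCP position; "tcp_rot": TCP orientation; "contact_force": force on the tool from outside, world axes, zero at the start; "wrist_torque": the same for the moment, N m; "opening": opening from 0.0 (shut) to 1.0 (fully open); "grasp_force": force on a finger pad.
Only numpy, scipy, OpenCV 4.12 (cv2) and the standard library are available. Lean on these libraries where they do the work, as an engineer would, in place of code of your own. Each camera call takes 0.05 s, during which the arm holds its last target. There are 200 camera calls.

### The job

First push the drip tray under the draining rack until it is fully home. Then hang the two rinsed tumblers mouth-down on the leaning pegs, the tall one on the long peg and the low one on the short peg, each slid down until it is fully seated and left to drain. Do not tip a tumbler over on its side, and leave the water bottle, mouse and calculator where they are.

Things in the scene. Friction and masses are not known exactly. Their poses are not given: they have to be found in the camera images.
- tall_mid (a point): axis point half-way up the tall plain steel tumbler: tapered cup standing mouth down on the desk, 150 mm tall, outside diameter 66 mm at the mouth, 57 mm at the closed end, wall 3 mm, closed end 5 mm thick, about 200 g. z points from mouth to closed end (up at the start); both ends are 75 mm from this point. It belongs on the long peg.
- low_mid (a point): axis point half-way up the low plain steel tumbler: tapered cup standing mouth down on the desk, 105 mm tall, outside diameter 66 mm at the mouth, 57 mm at the closed end, wall 3 mm, closed end 5 mm thick, about 150 g. z points from mouth to closed end (up at the start); both ends are 52.5 mm from this point. It belongs on the short peg.
- peg_long: the long draining peg. Origin: its root on the crossbar, 93 mm up; z runs up the peg, leaning 28 deg from vertical, towards -x of the rack; y is level, along the crossbar. Tip at z = 175 mm; 13 mm rod, 36 mm rounded head (top 22 mm), 46 mm cone collar at z 38 to 66. Seated, the 150 mm tumbler's closed end rests inside on the tip, its mid point at z = 105, its mouth at z = 30 mm.
- peg_short: the short draining peg. Origin: its root on the crossbar, 93 mm up; z runs up the peg, leaning 28 deg from vertical, towards -x of the rack; y is level, along the crossbar. Tip at z = 130 mm; 13 mm rod, 36 mm rounded head (top 22 mm), 46 mm cone collar at z 38 to 66. Seated, the 105 mm tumbler's closed end rests inside on the tip, its mid point at z = 82.5, its mouth at z = 30 mm.
- tray (a joint): how far the drip tray is pulled out, m: 0 is fully home, up to 0.10 out. It stays where it is left; pushing it takes about 3 N, and it stops firmly at 0.
- tray_tab (a point): middle of the outer face of the upright tab at the left end of the black drip tray (push it here); tab 70 mm wide, 8 mm thick, top 48 mm above the desk, this point 35 mm above it. y points level out of the rack, so push along -y; x runs along the tab. The tray is 175 x 250 x 20 mm and slides under the pegs from the robot's left.
- rack: the steel draining rack, fixed to the desk; origin on the desk under the crossbar, midway between the pegs, x level, away from the robot, y along the crossbar. The crossbar is 250 mm long, its top 93 mm up. The pegs stand at y = +75 and -75 mm; which is where changes. Tumblers hang on them nearly coaxial, with a few mm of play.
- water_mid (a point): bystander: middle (half-way up) of the closed clear water bottle with white cap, 68 mm diameter, 210 mm tall
- mouse_mid (a point): bystander: middle of the black computer mouse, about 80 x 62 x 35 mm
- calculator_mid (a point): bystander: middle of the grey desk calculator lying flat, 145 x 80 x 20 mm
There are look-alikes about, which are no part of the job. What is shaped like the part that bears tall_mid but orange is not meant.

How it is judged (in metres and radians):
On the way, in this order (a step that is already met when the one before it is completed fails the run):
1. the drip tray is pushed home before any tumbler hangs (value of joint tray below 0.008 m), for 0.2 s.
2. a tumbler hangs on its peg (((x of tall_mid in the frame of peg_long between -0.014 and 0.014 m and y of tall_mid in the frame of peg_long between -0.014 and 0.014 m and z of tall_mid in the frame of peg_long between 0.097 and 0.112 m and angle between the z axis of tall_mid and the z axis of peg_long, either way round below 0.25 rad and angle between tall_mid's own z axis and vertical below 1.2 rad) or (x of low_mid in the frame of peg_short between -0.014 and 0.014 m and y of low_mid in the frame of peg_short between -0.014 and 0.014 m and z of low_mid in the frame of peg_short between 0.0745 and 0.0895 m and angle between the z axis of low_mid and the z axis of peg_short, either way round below 0.25 rad and angle between low_mid's own z axis and vertical below 1.2 rad))), for 0.2 s.
3. both tumblers hang on their pegs (x of tall_mid in the frame of peg_long between -0.014 and 0.014 m and y of tall_mid in the frame of peg_long between -0.014 and 0.014 m and z of tall_mid in the frame of peg_long between 0.097 and 0.112 m and angle between the z axis of tall_mid and the z axis of peg_long, either way round below 0.25 rad and angle between each of tall_mid, low_mid's own z axis and vertical below 1.2 rad and x of low_mid in the frame of peg_short between -0.014 and 0.014 m and y of low_mid in the frame of peg_short between -0.014 and 0.014 m and z of low_mid in the frame of peg_short between 0.0745 and 0.0895 m and angle between the z axis of low_mid and the z axis of peg_short, either way round below 0.25 rad), for 0.2 s.
At the end, for the whole second after the job is handed in: Drip tray within 8 mm of home; tall tumbler on the long peg, low one on the short peg, mouth-down, staying there: mid point 8 mm below to 7 mm above its seated height along the peg, within 14 mm of the peg axis each way, axes within 0.25 rad (all of step 3 and value of joint tray below 0.008 m); the robot touches nothing.
It fails at once if a tumbler is tipped over on its side (angle between any of tall_mid, low_mid's own z axis and vertical above 1.3 rad).
It fails at once if a bystander (water bottle, mouse or calculator) is moved more than 30 mm (distance of any of water_mid, mouse_mid, calculator_mid from where it was at the start of the episode above 0.03 m).
It also fails if it takes over 72 s, if anything falls off the work surface, if the arm or the gripper's body presses on something with over 40 N, if the wrist force passes 120 N, or if a joint passes its speed limit or range.

## Working session

There is one attempt and no reset: what is moved stays moved. The work goes in short steps, Python scripts to look and compute and a shell command to move; the robot and the scene stay as the last step left them, time stands still between calls to the robot, and variables do not carry over. Pictures are saved under pics/ and viewed, at most 10 in all, crops included, and the job is handed in when it is done.

```bash
ls; mkdir -p pics
python3 - <<'E'
from rig import r,cams
import cv2,pickle
print(r.sense(), r.finger_overhang)
for n in("scene","top"):
    f=cams.grab_frame(n); pickle.dump(f,open(n+".pkl","wb"))
    cv2.imwrite(f"pics/{n}0.png",f["image"][:,:,::-1]); print({k:v for k,v in f.items() if k!="image"})
E
```

```text
pics
{'clock': 0.0, 'qpos': array([-1.20239180e+00,  3.53620413e-01,  1.63416656e+00, -3.38522756e-05,
        1.15523376e+00, -2.39552568e-03]), 'qvel': array([ 2.90737134e-04,  1.13432151e-04, -3.54971061e-04, -3.47365459e-05,
       -2.01991664e-03,  9.63439715e-04]), 'joint_efforts': array([-3.39101352e-03, -6.05255055e+01, -3.42080283e+01, -3.07261771e-04,
        9.61488462e-03, -7.41623808e-06]), 'eef_pos': array([ 226.29680995, -582.08006534,  249.56513095]), 'tcp_rot': array([-3.14016451e+00,  2.75304673e-05,  3.70813763e-01]), 'contact_force': array([ 0.81509353,  0.26274477, -0.10502314]), 'wrist_torque': array([ 0.03694219,  0.02690089, -0.04434972]), 'grasp_force': 0.0, 'opening': 1.0004867397668442} 19.0
{'fx': 543.5535322403073, 'fy': 543.5535322403073, 'cx': 285.6633481851624, 'cy': 209.46758128298862, 'D': array([-0.16603392,  0.        ,  0.        ,  0.        ,  0.        ]), 'position': array([1075.89749705,  555.88078702, 1273.98656233]), 'orientation': array([-2.53911641,  0.00700193,  2.41233553])}
{'fx': 508.50459544187197, 'fy': 508.50459544187197, 'cx': 289.01602617391086, 'cy': 212.60280075066345, 'D': array([0.06662388, 0.        , 0.        , 0.        , 0.        ]), 'position': array([ 451.54043474,  -45.60702756, 1244.21317987]), 'orientation': array([-3.06874793, -0.00796389, -1.55812839])}
```

View pics/scene0.png

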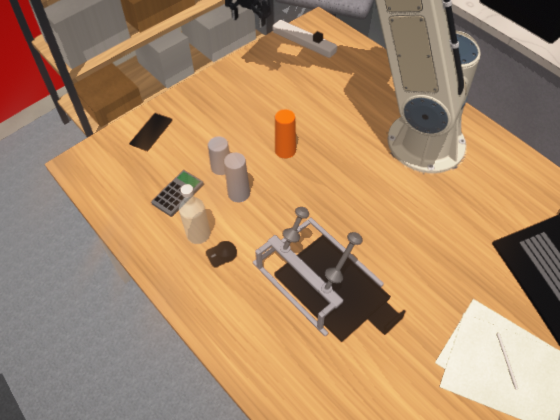

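View pics/top0.png

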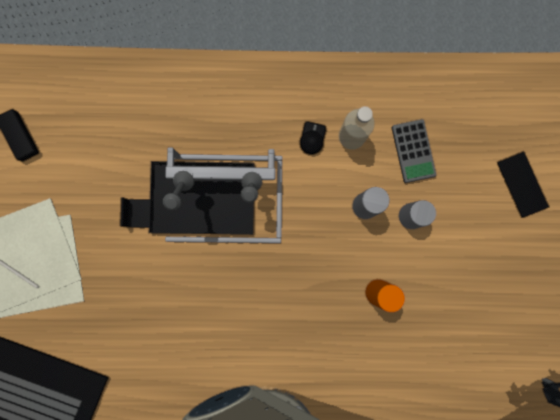

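```bash
cat > h.py <<'E'
import numpy as np,cv2,pickle
from scipy.spatial.transform import Rotation as R
def K(f): return np.array([[f["fx"],0,f["cx"]],[0,f["fy"],f["cy"]],[0,0,1]])
def at(f,u,v,z):
    n=cv2.undistortPoints(np.array([[[u,v]]],float),K(f),f["D"])[0,0]
    d=R.from_euler("xyz",f["orientation"]).apply([n[0],n[1],1]); p=f["position"]
    return p+d*(z-p[2])/d[2]
def proj(f,P):
    q=R.from_euler("xyz",f["orientation"]).inv()
    return cv2.projectPoints(q.apply(np.atleast_2d(P)-f["position"]),np.zeros(3),np.zeros(3),K(f),f["D"])[0][:,0]
E
python3 - <<'E'
import pickle,cv2
f=pickle.load(open("top.pkl","rb"))["image"][:,:,::-1]
cv2.imwrite("pics/top1.png",cv2.convertScaleAbs(cv2.resize(f[140:260,110:290],None,fx=4.4,fy=4.4,interpolation=cv2.INTER_CUBIC),alpha=1.6))
a=cv2.resize(f[170:245,340:450],None,fx=5,fy=5,interpolation=cv2.INTER_CUBIC)
cv2.imwrite("pics/top2.png",a)
E
```

```text
(no output)
```

View pics/top1.png

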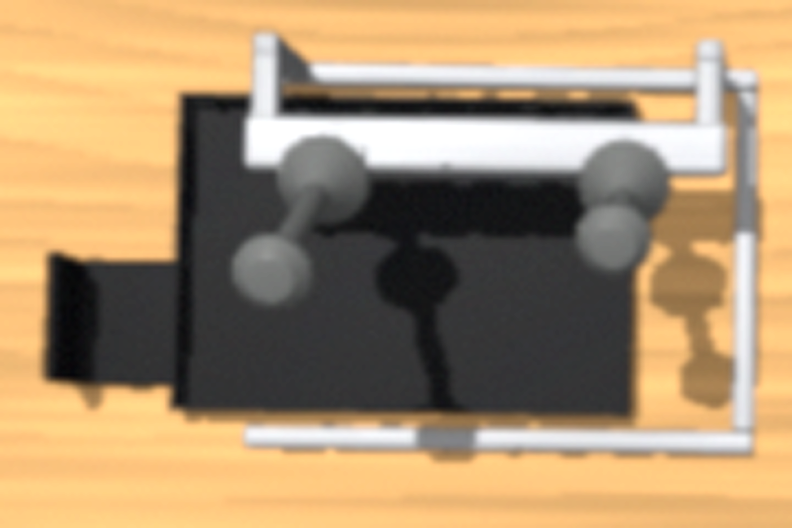

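View pics/top2.png

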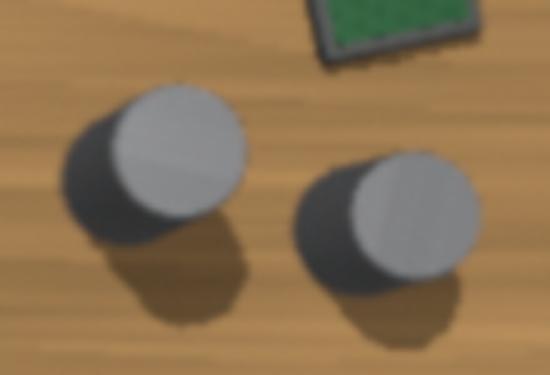

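Run:
```python
from h import *
f=pickle.load(open("top.pkl","rb"))
c=lambda x,y:((x+.5)/4.4-.5+110,(y+.5)/4.4-.5+140)
e=lambda x,y:((x+.5)/5-.5+340,(y+.5)/5-.5+170)
np.set_printoptions(precision=1,suppress=True)
P=[at(f,*c(*q),93) for q in[(245,120),(722,125),(245,163),(722,172)]]
print(np.array(P)); L=(P[0]+P[2])/2;Rr=(P[1]+P[3])/2;o=(L+Rr)/2
yv=(L-Rr);print("bar len",np.hypot(*yv[:2])); yv[2]=0;yv/=np.linalg.norm(yv); yaw=np.arctan2(-yv[0],yv[1])
print("rack",o,"yaw",np.degrees(yaw))
xv=np.array([yv[1],-yv[0],0]); 
s,cc=np.sin(np.radians(28)),np.cos(np.radians(28))
for n,y,t,px in(("long",75,175,(271,270)),("short",-75,130,(612,237))):
    root=o+yv*y; ax=-xv*s+np.array([0,0,cc]); print(n,root,"axis",ax,"pred tip",root+ax*t,"meas",at(f,*c(*px),93+cc*(t-6)), "short? alt")
for q in[(47,255),(47,380)]: print("tab",at(f,*c(*q),48))
print("tall",at(f,*e(180,151),150),"low",at(f,*e(416,216),105))
print("dia",at(f,*e(114,151),150)-at(f,*e(246,151),150),at(f,*e(351,216),105)-at(f,*e(481,216),105))
# scene check
g=pickle.load(open("scene.pkl","rb"))
print(proj(g,[at(f,*e(180,151),150),at(f,*e(416,216),105),at(f,*c(271,270),93+cc*169)]))
```

```text
[[636.  228.5  93. ]
 [637.2 -17.5  93. ]
 [613.7 227.9  93. ]
 [612.7 -17.8  93. ]]
bar len 245.82448336998127
rack [624.9 105.3  93. ] yaw 0.027731093614360925
long [624.9 180.3  93. ] axis [-0.5 -0.   0.9] pred tip [542.7 180.2 247.5] meas [544.6 179.5 242.2] short? alt
short [624.9  30.3  93. ] axis [-0.5 -0.   0.9] pred tip [563.9  30.2 207.8] meas [566.   30.5 202.5] short? alt
tab [569.  341.3  48. ]
tab [502.5 338.9  48. ]
tall [ 561.7 -240.   150. ] low [ 538.3 -353.4  105. ]
dia [-0.7 56.9  0. ] [-0.8 57.8  0. ]
[[234.  159.7]
 [217.1 143.1]
 [354.1 236.9]]
```

```bash
python3 -m crank '[[0,0,-0.035,0,0,0.13,1],[0,0,-0.07,0,0,0.26,1],[0,0,-0.07,0,0,0.371,1],[0,0,-0.07,0,0,0.371,1]]' &&
python3 -m crank '[[0.075,-0.235,0,0,0,0,1],[0.075,-0.235,0,0,0,0,1],[0.075,-0.235,0,0,0,0,1],[0.075,-0.235,0,0,0,0,1],[0.075,-0.235,0,0,0,0,1]]' &&
python3 -m crank '[[0.075,-0.235,0,0,0,0,1],[0.075,-0.235,0,0,0,0,1],[0.075,-0.235,0,0,0,0,1],[0.075,-0.235,0,0,0,0,1],[0.075,-0.235,0,0,0,0,1]]'
python3 - <<'E'
from h import *
f=pickle.load(open("top.pkl","rb"));g=pickle.load(open("scene.pkl","rb"))
print("cap",at(f,364,114,210),at(g,187,188,210),"base",at(f,353,140,0))
E
```

```text
clock: 0.5
eef_pos: [226.6, -582.8, 321.0]
tcp_rot: [3.14, -0.0, -0.002]
contact_force: [-0.1, 0.1, -0.7]
opening: 0.332
grasp_force: 0.0
clock: 1.0
eef_pos: [301.2, -345.0, 319.0]
tcp_rot: [-3.14, 0.001, 0.003]
contact_force: [0.9, 0.3, 0.5]
opening: 0.001
grasp_force: 0.0
clock: 1.5
eef_pos: [376.0, -110.3, 319.5]
tcp_rot: [-3.141, 0.001, 0.003]
contact_force: [1.0, 0.1, -0.2]
opening: 0.002
grasp_force: 0.0
cap [ 733.08642497 -204.97403354  210.        ] [ 731.38020858 -205.22074615  210.        ] base [ 724.76367381 -210.48016192    0.        ]
```

```bash
for i in 1 2; do python3 -m crank '[[0.078,-0.235,0,0,0,0,1],[0.078,-0.235,0,0,0,0,1],[0.078,-0.235,0,0,0,0,1],[0.078,-0.235,0,0,0,0,1],[0.078,-0.235,0,0,0,0,1]]'; done
python3 -m crank '[[0.006,-0.025,0.05,0,0,0,1],[0.006,-0.025,0.1,0,0,0,1],[0.006,-0.025,0.14,0,0,0,1],[0.006,-0.025,0.14,0,0,0,1]]'
python3 -m crank '[[0,0,0.05,0,0,0,1],[0,0,0.1,0,0,0,1],[0,0,0.14,0,0,0,1],[0,0,0.14,0,0,0,1]]'
python3 -m crank '[[0,0.03,0,0,0,0,1],[0,0.04,0,0,0,0,1],[0,0.05,0,0,0,0,1],[0,0.05,0,0,0,0,1]]'
python3 - <<'E'
from rig import cams
import cv2
f=cams.grab_frame("top");cv2.imwrite("pics/t2.png",f["image"][110:290,60:320,::-1].repeat(3,0).repeat(3,1))
E
```

```text
clock: 2.0
eef_pos: [454.2, 124.6, 319.3]
tcp_rot: [3.141, 0.002, 0.004]
contact_force: [1.2, -0.9, 0.0]
opening: -0.001
grasp_force: 0.0
clock: 2.5
eef_pos: [532.4, 359.4, 318.7]
tcp_rot: [3.14, 0.002, 0.004]
contact_force: [1.1, -0.2, -0.2]
opening: 0.001
grasp_force: 0.0
clock: 2.9
eef_pos: [534.3, 379.7, 172.3]
tcp_rot: [3.134, 0.011, 0.003]
contact_force: [0.0, -0.8, -1.5]
opening: -0.001
grasp_force: 0.0
clock: 3.3
eef_pos: [536.2, 380.4, 36.6]
tcp_rot: [3.137, 0.007, 0.001]
contact_force: [-0.6, -0.4, -0.5]
opening: -0.005
grasp_force: 0.0
clock: 3.7
eef_pos: [539.8, 332.1, 42.4]
tcp_rot: [-3.141, -0.002, -0.001]
contact_force: [0.7, 0.4, -0.4]
opening: -0.003
grasp_force: 0.0
```

View pics/t2.png

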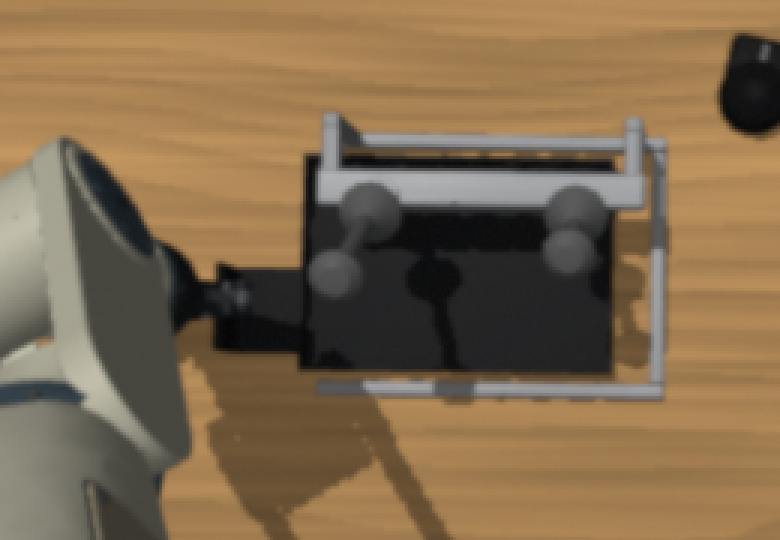

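```bash
python3 -m crank '[[0,0.006,0,0,0,0,1],[0,0.012,0,0,0,0,1],[0,0.018,0,0,0,0,1],[0,0.018,0,0,0,0,1]]'|sed -n 2,4p
for i in 1 2 3; do python3 -m crank '[[0,0.003,0,0,0,0,1],[0,0.005,0,0,0,0,1],[0,0.005,0,0,0,0,1]]'|sed -n '2p;4p'; done
```

```text
eef_pos: [538.6, 313.6, 40.2]
tcp_rot: [3.141, 0.0, -0.0]
contact_force: [-0.0, 0.7, 0.1]
eef_pos: [538.5, 309.1, 40.1]
contact_force: [-0.6, 0.5, -0.1]
eef_pos: [538.5, 304.1, 40.2]
contact_force: [-0.3, 0.8, 0.4]
eef_pos: [538.6, 303.5, 40.4]
contact_force: [-3.5, 25.6, -6.4]
```

```bash
python3 -m crank '[[0,-0.05,0,0,0,0,1],[0,-0.05,-0.05,0,0,0,1],[0,-0.05,-0.1,0,0,0,1],[0,-0.05,-0.15,0,0,0,1],[0,-0.05,-0.15,0,0,0,1]]'
python3 -m crank '[[0,0,-0.05,0,0,0,1],[0,0,-0.1,0,0,0,1],[0,0,-0.13,0,0,0,1],[0,0,-0.13,0,0,0,1]]'
for i in 1 2 3; do python3 -m crank '[[0.006,0.2,0,0,0,0,0],[0.006,0.2,0,0,0,0,0],[0.006,0.2,0,0,0,0,0],[0.006,0.2,0,0,0,0,0],[0.006,0.2,0,0,0,0,0]]'; done
python3 - <<'E'
from rig import cams,r
import pickle
for n in("top","wrist"): pickle.dump(cams.grab_frame(n),open(n+"b.pkl","wb"))
import cv2,numpy as np
a=[pickle.load(open(n+"b.pkl","rb"))["image"][:,:,::-1] for n in("top","wrist")]
cv2.imwrite("pics/b.png",cv2.resize(np.hstack(a),(800,300)))
print(r.sense()["eef_pos"])
E
```

```text
clock: 5.55
eef_pos: [541.8, 351.2, 197.5]
tcp_rot: [-3.136, -0.009, 0.0]
contact_force: [0.5, 0.6, 0.5]
opening: 0.002
grasp_force: 0.0
clock: 5.95
eef_pos: [540.4, 350.1, 325.3]
tcp_rot: [-3.138, -0.007, -0.0]
contact_force: [-0.3, 0.3, 0.3]
opening: 0.001
grasp_force: 0.0
clock: 6.45
eef_pos: [543.8, 143.8, 318.9]
tcp_rot: [3.139, 0.002, -0.005]
contact_force: [-0.2, 0.7, 0.5]
opening: 0.847
grasp_force: 0.0
clock: 6.95
eef_pos: [550.0, -55.5, 319.0]
tcp_rot: [3.14, 0.002, -0.005]
contact_force: [-0.1, 0.3, 0.9]
opening: 1.0
grasp_force: 0.0
clock: 7.45
eef_pos: [556.2, -255.1, 318.7]
tcp_rot: [3.14, 0.002, -0.004]
contact_force: [0.9, 0.2, -0.5]
opening: 1.001
grasp_force: 0.0
[ 556.12291075 -250.87117678  318.75590301]
```

View pics/b.png

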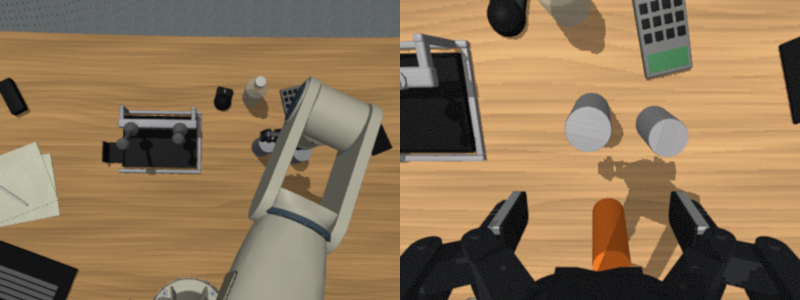

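Run:
```python
from h import *
f=pickle.load(open("wristb.pkl","rb"))
print(f["position"],f["orientation"])
print(at(f,264,180,150),at(f,368,193,105)); print(proj(f,[[561.7,-240,150],[538.3,-353.4,105]]))
```

```text
[ 633.81996832 -254.00681123  441.46742513] [ 2.83505731e+00  7.00974684e-04 -1.57427331e+00]
[ 565.70580239 -241.73311635  150.        ] [ 541.25467888 -346.07241293  105.        ]
[[262.09765886 184.4577815 ]
 [374.89682955 195.75876222]]
```

```bash
python3 -m crank '[[0.006,-0.010,0.0,0,0,0,0],[0.006,-0.010,0.05,0,0,0,0],[0.006,-0.010,0.1,0,0,0,0],[0.006,-0.010,0.14,0,0,0,0],[0.006,-0.010,0.17,0,0,0,0]]'
python3 -m crank '[[0,0,0.015,0,0,0,0],[0,0,0.03,0,0,0,0],[0,0,0.033,0,0,0,0],[0,0,0.033,0,0,0,0]]'
for i in 1 2; do python3 -m crank '[[0,0,0,0,0,0,0.6],[0,0,0,0,0,0,0.6],[0,0,0,0,0,0,0.6],[0,0,0,0,0,0,0.6]]' 40; done
```

```text
clock: 8.05
eef_pos: [562.0, -237.3, 147.5]
tcp_rot: [-3.14, 0.002, 0.002]
contact_force: [0.0, 0.1, -0.1]
opening: 1.0
grasp_force: 0.0
clock: 8.45
eef_pos: [563.1, -240.3, 117.8]
tcp_rot: [3.141, -0.001, 0.0]
contact_force: [-0.2, -0.3, 0.6]
opening: 1.001
grasp_force: 0.0
clock: 8.85
eef_pos: [563.4, -240.9, 119.0]
tcp_rot: [3.141, -0.002, -0.001]
contact_force: [-0.5, 1.8, 5.9]
opening: 0.709
grasp_force: 42.5
clock: 9.25
eef_pos: [563.4, -240.9, 119.0]
tcp_rot: [3.141, -0.002, -0.001]
contact_force: [-1.5, 0.8, 5.2]
opening: 0.705
grasp_force: 42.5
```

```bash
python3 -m crank '[[0,0,-0.02,0,0,0,0.6],[0,0,-0.06,0,0,0,0.6],[0,0,-0.11,0,0,0,0.6],[0,0,-0.16,0,0,0,0.6],[0,0,-0.2,0,0,0,0.6]]'
python3 -m crank '[[-0.008,-0.04,-0.02,0,0,0,0.6],[-0.017,-0.08,-0.04,0,0,0,0.6],[-0.026,-0.12,-0.06,0,0,0,0.6],[-0.036,-0.16,-0.08,0,0,0,0.6],[-0.045,-0.2,-0.08,0,0,0,0.6]]'
python3 -m crank '[[-0.01,-0.045,0,0,0.1,0,0.6],[-0.02,-0.09,0,0,0.2,0,0.6],[-0.03,-0.135,0.01,0,0.3,0,0.6],[-0.04,-0.18,0.02,0,0.4,0,0.6],[-0.046,-0.221,0.02,0,0.489,0,0.6]]'
python3 -m crank '[[0,0,0,0,0,0,0.6],[0,0,0,0,0,0,0.6],[0,0,0,0,0,0,0.6]]'
python3 - <<'E'
from rig import cams,r
import pickle,cv2,numpy as np
from h import *
for n in("top","scene","wrist"): pickle.dump(cams.grab_frame(n),open(n+"c.pkl","wb"))
s=r.sense();print(s["eef_pos"],s["tcp_rot"],s["contact_force"])
f=pickle.load(open("scenec.pkl","rb"));w=pickle.load(open("wristc.pkl","rb"))["image"]
a=cv2.resize(f["image"][120:330,210:490],(400,300));b=cv2.resize(w,(400,300))
cv2.imwrite("pics/c.png",np.hstack([a,b])[:,:,::-1])
E
```

```text
clock: 9.75
eef_pos: [562.7, -240.8, 321.1]
tcp_rot: [3.14, -0.003, -0.001]
contact_force: [1.3, -0.2, -2.1]
opening: 0.704
grasp_force: 44.8
clock: 10.25
eef_pos: [517.8, -39.4, 400.9]
tcp_rot: [3.141, -0.006, -0.001]
contact_force: [0.3, 0.2, -2.7]
opening: 0.707
grasp_force: 44.8
clock: 10.75
eef_pos: [469.5, 181.4, 376.9]
tcp_rot: [-3.139, -0.492, -0.001]
contact_force: [0.6, -1.9, -3.0]
opening: 0.705
grasp_force: 44.9
clock: 11.05
eef_pos: [471.8, 179.7, 377.8]
tcp_rot: [3.141, -0.489, -0.001]
contact_force: [-0.2, -0.6, -1.7]
opening: 0.706
grasp_force: 44.9
[472.42466736 178.85300502 377.48673854] [ 3.14147375 -0.48872632 -0.00329852] [ 0.72133733  0.37669138 -2.61557705]
```

View pics/c.png

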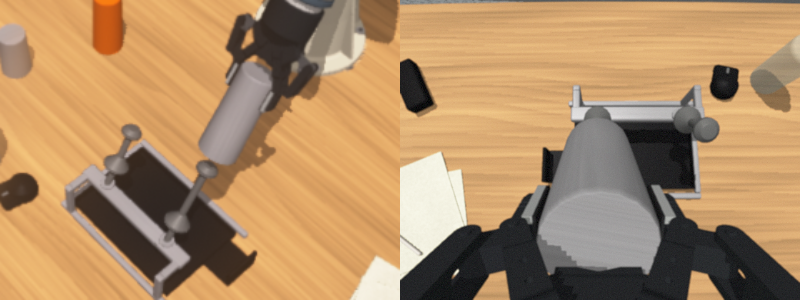

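```bash
python3 -m crank '[[0.001,0,0.02,0,0,0,0.6],[0.001,0,0.04,0,0,0,0.6],[0.001,0,0.06,0,0,0,0.6],[0.001,0,0.075,0,0,0,0.6],[0.001,0,0.08,0,0,0,0.6]]'
python3 -m crank '[[0,0,0.02,0,0,0,0.6],[0,0,0.04,0,0,0,0.6],[0,0,0.055,0,0,0,0.6],[0,0,0.07,0,0,0,0.6],[0,0,0.075,0,0,0,0.6]]'
python3 -m crank '[[0,0,0.004,0,0,0,0.6],[0,0,0.008,0,0,0,0.6],[0,0,0.012,0,0,0,0.6],[0,0,0.012,0,0,0,0.6]]'
```

```text
clock: 11.7
eef_pos: [510.6, 178.6, 305.5]
tcp_rot: [3.14, -0.487, -0.003]
contact_force: [-0.3, 0.0, -2.0]
opening: 0.706
grasp_force: 44.9
clock: 12.2
eef_pos: [545.8, 179.3, 240.1]
tcp_rot: [3.141, -0.488, -0.002]
contact_force: [-0.2, -0.2, -2.2]
opening: 0.706
grasp_force: 44.9
clock: 12.6
eef_pos: [551.0, 180.4, 230.3]
tcp_rot: [3.142, -0.489, -0.0]
contact_force: [-0.7, 0.4, -2.3]
opening: 0.709
grasp_force: 44.9
```

```bash
for i in 1 2 3; do python3 -m crank '[[0,0,0.002,0,0,0,0.6],[0,0,0.003,0,0,0,0.6],[0,0,0.003,0,0,0,0.6]]'|sed -n '2p;4p'; done
```

```text
eef_pos: [552.3, 180.4, 227.7]
contact_force: [0.3, -0.5, -2.6]
eef_pos: [553.7, 180.4, 224.8]
contact_force: [-0.0, 1.3, -1.9]
eef_pos: [554.4, 180.4, 224.3]
contact_force: [-27.8, -1.6, 29.2]
```

```bash
python3 -m crank '[[0,0,-0.002,0,0,0,0.6],[0,0,-0.002,0,0,0,0.2],[0,0,-0.002,0,0,0,0],[0,0,-0.002,0,0,0,0],[0,0,-0.002,0,0,0,0]]'
python3 -m crank '[[0,0,-0.02,0,0,0,0],[0,0,-0.05,0,0,0,0],[0,0,-0.1,0,0,0,0],[0,0,-0.14,0,0,0,0],[0,0,-0.14,0,0,0,0]]'
python3 - <<'E'
from rig import cams,r
import pickle,cv2,numpy as np
from h import *
for n in("scene","wrist","top"): pickle.dump(cams.grab_frame(n),open(n+"d.pkl","wb"))
f=pickle.load(open("scened.pkl","rb"));w=pickle.load(open("wristd.pkl","rb"))["image"].copy()
a=f["image"].copy()
x=np.array([-.4695,0,.8829]);top=np.array([625,180,93])+180*x
print(proj(f,top),proj(pickle.load(open("wristd.pkl","rb")),top))
th=np.linspace(0,2*np.pi,40);c=top+28.5*(np.cos(th)[:,None]*[0,1,0]+np.sin(th)[:,None]*np.cross(x,[0,1,0]))
for im,g in((a,f),(w,pickle.load(open("wristd.pkl","rb")))):
    for p in proj(g,c): cv2.circle(im,tuple(int(round(v)) for v in p),0,(255,0,0),-1)
cv2.imwrite("pics/d.png",np.hstack([cv2.resize(a[150:300,270:470],(400,300)),cv2.resize(w,(400,300))])[:,:,::-1])
E
```

```text
clock: 14.0
eef_pos: [554.5, 180.4, 224.0]
tcp_rot: [-3.142, -0.489, -0.0]
contact_force: [0.1, 0.7, 0.1]
opening: 1.0
grasp_force: 0.0
clock: 14.5
eef_pos: [489.0, 181.4, 353.4]
tcp_rot: [-3.137, -0.496, -0.002]
contact_force: [0.6, 0.5, -0.4]
opening: 1.001
grasp_force: 0.0
[[355.94417072 233.67486913]] [[277.90393658 212.81018821]]
```

View pics/d.png

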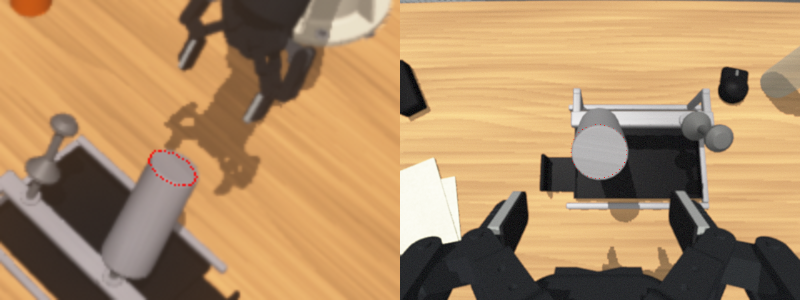

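```bash
python3 -m crank '[[0,0.04,0,0,-0.1,0,0],[0,0.08,0,0,-0.2,0,0],[0,0.12,0,0,-0.3,0,0],[0,0.16,0,0,-0.4,0,0],[0,0.2,0,0,-0.489,0,0]]'
python3 -m crank '[[0.005,0.04,0,0,0,0,0],[0.01,0.08,0,0,0,0,0],[0.015,0.12,0,0,0,0,0],[0.02,0.16,0,0,0,0,0],[0.025,0.166,0,0,0,0,0]]'
python3 -m crank '[[0.005,0.04,0,0,0,0,0],[0.01,0.08,0,0,0,0,0],[0.015,0.12,0,0,0,0,0],[0.02,0.16,0,0,0,0,0],[0.025,0.166,0,0,0,0,0]]'
python3 -m crank '[[0,0,0.04,0,0,0,0],[0,0,0.08,0,0,0,0],[0,0,0.12,0,0,0,0],[0,0,0.12,0,0,0,0],[0,0,0.12,0,0,0,0]]'
```

```text
clock: 15.15
eef_pos: [488.3, -21.6, 346.3]
tcp_rot: [-3.14, 0.006, -0.001]
contact_force: [0.8, 0.3, -0.0]
opening: 1.002
grasp_force: 0.0
clock: 15.65
eef_pos: [513.1, -189.6, 345.3]
tcp_rot: [3.141, 0.003, -0.004]
contact_force: [1.3, 1.0, -0.8]
opening: 1.001
grasp_force: 0.0
clock: 16.15
eef_pos: [538.1, -355.0, 345.1]
tcp_rot: [-3.141, 0.003, -0.003]
contact_force: [0.3, -0.3, 0.0]
opening: 0.999
grasp_force: 0.0
clock: 16.65
eef_pos: [538.3, -350.8, 227.1]
tcp_rot: [-3.14, 0.002, 0.0]
contact_force: [0.4, -0.6, 0.9]
opening: 1.0
grasp_force: 0.0
```

```bash
python3 -m crank '[[0.001,0.002,0.04,0,0,0,0],[0.001,0.002,0.08,0,0,0,0],[0.001,0.002,0.11,0,0,0,0],[0.001,0.002,0.135,0,0,0,0],[0.001,0.002,0.135,0,0,0,0]]'
python3 -m crank '[[0,0,0.01,0,0,0,0],[0,0,0.018,0,0,0,0],[0,0,0.018,0,0,0,0]]'
for i in 1 2; do python3 -m crank '[[0,0,0,0,0,0,0.6],[0,0,0,0,0,0,0.6],[0,0,0,0,0,0,0.6],[0,0,0,0,0,0,0.6]]' 40; done
```

```text
clock: 17.15
eef_pos: [539.1, -353.0, 91.8]
tcp_rot: [-3.14, 0.002, -0.0]
contact_force: [-0.9, 0.4, 0.9]
opening: 0.997
grasp_force: 0.0
clock: 17.45
eef_pos: [539.6, -353.7, 75.1]
tcp_rot: [3.141, -0.0, -0.0]
contact_force: [-0.5, 1.4, -0.1]
opening: 1.0
grasp_force: 0.0
clock: 17.85
eef_pos: [539.9, -353.9, 76.1]
tcp_rot: [3.141, -0.001, -0.0]
contact_force: [-0.4, 1.0, 5.5]
opening: 0.699
grasp_force: 43.0
clock: 18.25
eef_pos: [539.9, -353.9, 76.1]
tcp_rot: [3.141, -0.001, -0.0]
contact_force: [-1.0, 0.9, 4.7]
opening: 0.7
grasp_force: 43.0
```

```bash
python3 -m crank '[[0,0,-0.02,0,0,0,0.6],[0,0,-0.06,0,0,0,0.6],[0,0,-0.11,0,0,0,0.6],[0,0,-0.16,0,0,0,0.6],[0,0,-0.2,0,0,0,0.6]]'
python3 -m crank '[[-0.003,-0.04,-0.02,0,0,0,0.6],[-0.006,-0.08,-0.04,0,0,0,0.6],[-0.01,-0.12,-0.05,0,0,0,0.6],[-0.012,-0.16,-0.05,0,0,0,0.6],[-0.014,-0.19,-0.05,0,0,0,0.6]]'
python3 -m crank '[[-0.003,-0.04,0,0,0.1,0,0.6],[-0.006,-0.08,0,0,0.2,0,0.6],[-0.01,-0.12,0.0,0,0.3,0,0.6],[-0.012,-0.16,0.01,0,0.4,0,0.6],[-0.014,-0.194,0.02,0,0.489,0,0.6]]'
python3 -m crank '[[0,0,0,0,0,0,0.6],[0,0,0,0,0,0,0.6],[0,0,0,0,0,0,0.6]]'
```

```text
clock: 18.75
eef_pos: [539.7, -353.8, 278.4]
tcp_rot: [3.14, -0.002, -0.0]
contact_force: [0.6, -1.6, -0.9]
opening: 0.699
grasp_force: 44.0
clock: 19.25
eef_pos: [525.0, -161.5, 325.8]
tcp_rot: [-3.142, -0.001, 0.0]
contact_force: [0.1, 1.0, -1.0]
opening: 0.699
grasp_force: 44.0
clock: 19.75
eef_pos: [510.8, 32.0, 305.7]
tcp_rot: [-3.14, -0.495, -0.001]
contact_force: [0.4, -0.8, -1.9]
opening: 0.699
grasp_force: 44.0
clock: 20.05
eef_pos: [512.2, 30.0, 305.8]
tcp_rot: [3.141, -0.49, -0.0]
contact_force: [0.2, -0.4, -1.8]
opening: 0.694
grasp_force: 44.1
```

```bash
python3 -m crank '[[0,0,0.02,0,0,0,0.6],[0,0,0.04,0,0,0,0.6],[0,0,0.055,0,0,0,0.6],[0,0,0.07,0,0,0,0.6],[0,0,0.07,0,0,0,0.6]]'
python3 -m crank '[[0,0,0.015,0,0,0,0.6],[0,0,0.03,0,0,0,0.6],[0,0,0.045,0,0,0,0.6],[0,0,0.053,0,0,0,0.6],[0,0,0.053,0,0,0,0.6]]'
for i in 1 2 3; do python3 -m crank '[[0,0,0.002,0,0,0,0.6],[0,0,0.003,0,0,0,0.6],[0,0,0.003,0,0,0,0.6]]'|sed -n '2p;4p'; done
```

```text
clock: 20.55
eef_pos: [545.0, 28.9, 241.7]
tcp_rot: [3.141, -0.486, -0.002]
contact_force: [-0.3, 0.1, -0.9]
opening: 0.697
grasp_force: 44.0
clock: 21.05
eef_pos: [569.5, 29.7, 195.8]
tcp_rot: [3.141, -0.488, -0.001]
contact_force: [0.2, 0.1, -1.1]
opening: 0.699
grasp_force: 44.1
eef_pos: [570.8, 30.4, 194.0]
contact_force: [0.4, -0.3, -1.0]
eef_pos: [572.0, 30.4, 190.8]
contact_force: [0.6, -0.4, -1.8]
eef_pos: [573.4, 30.4, 188.0]
contact_force: [0.2, 0.1, -1.6]
```

```bash
python3 -m crank '[[0,0,0.002,0,0,0,0.6],[0,0,0.003,0,0,0,0.6],[0,0,0.003,0,0,0,0.6]]'|sed -n '2p;4p'
```

```text
eef_pos: [574.5, 30.4, 186.7]
contact_force: [-18.1, -0.0, 22.2]
```

Contact at 106 mm along the peg, as expected for seated. Release, retreat and look.

```bash
python3 -m crank '[[0,0,-0.0015,0,0,0,0.6],[0,0,-0.0015,0,0,0,0.2],[0,0,-0.0015,0,0,0,0],[0,0,-0.0015,0,0,0,0],[0,0,-0.0015,0,0,0,0]]'
python3 -m crank '[[0,0,-0.02,0,0,0,0],[0,0,-0.05,0,0,0,0],[0,0,-0.1,0,0,0,0],[0,0,-0.15,0,0,0,0],[0,0,-0.16,0,0,0,0]]'
python3 -m crank '[[0,0,0,0,0,0,0],[0,0,0,0,0,0,0],[0,0,0,0,0,0,0]]'
python3 - <<'E'
from rig import cams
import cv2,numpy as np
from h import *
x=np.array([-.4695,0,.8829]);th=np.linspace(0,2*np.pi,40);o=[]
for n in("scene","wrist"):
    g=cams.grab_frame(n);im=g["image"].copy()
    for y,t in((180,180),(30,135)):
        c=np.array([625,y,93])+t*x+28.5*(np.cos(th)[:,None]*[0,1,0]+np.sin(th)[:,None]*np.cross(x,[0,1,0]))
        for p in proj(g,c): cv2.circle(im,tuple(int(round(v)) for v in p),0,(255,0,0),-1)
    o.append(cv2.resize(im[150:345,210:470] if n=="scene" else im,(400,300)))
cv2.imwrite("pics/e.png",np.hstack(o)[:,:,::-1])
E
```

```text
clock: 22.75
eef_pos: [574.2, 30.4, 186.7]
tcp_rot: [3.142, -0.489, -0.0]
contact_force: [0.2, -0.2, -0.7]
opening: 0.998
grasp_force: 0.0
clock: 23.25
eef_pos: [499.3, 30.6, 333.5]
tcp_rot: [-3.141, -0.496, -0.0]
contact_force: [0.0, 0.1, -0.4]
opening: 0.996
grasp_force: 0.0
clock: 23.55
eef_pos: [498.7, 30.3, 326.1]
tcp_rot: [3.141, -0.486, -0.0]
contact_force: [-0.2, -0.0, -0.5]
opening: 0.996
grasp_force: 0.0
```

View pics/e.png

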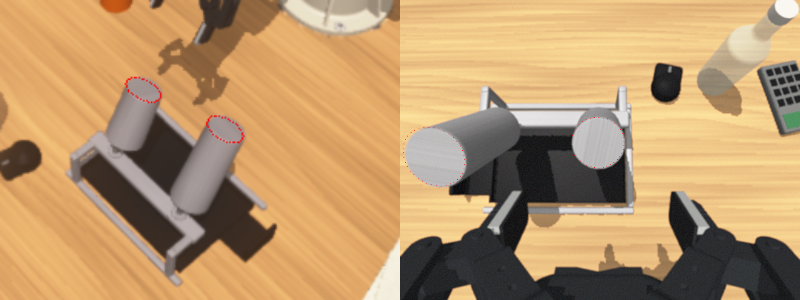

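Both closed ends lie on the predicted seated outlines, at about (143,90) and (225,129) in the scene crop. The tray is home and the gripper is clear.

```bash
python3 -c "
from rig import sign_off
print(sign_off())"
```

```text
the job is handed in; nothing more can be done
None
```

The drip tray is fully home, the tall tumbler is seated on the long peg and the low one on the short peg, and the job is handed in; the camera check agreed, but `sign_off()` gave no verdict.

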